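Run the jig carriage home and lock it with the taper pin

ROBOT

A 6-joint arm with a two-finger parallel gripper is mounted at the origin on the work surface. World frame = base frame: x ahead of the robot, y to its left, z up, the work surface at z = 0. Lengths are in m, angles in degrees, forces in N, time in s.
With the tool pointing down it reaches from about 0.3 to 0.75 m from the base axis. Payload 8.5 kg.
Tool frame: the origin (TCP) lies midway between the tips of the shut fingers; the grasp point (between the pads) lies 19 mm behind it (env.hold_point_z is the distance from the TCP to the grasp point, in m); z points along the fingers, y is the line along which they close (so a half turn about z gives the same grasp; the last joint's range is limited). The gripper opens to 85 mm and grips with 20 to 120 N. Pads are 22 mm wide; open, the fingers measure 114 mm over their backs; the gripper's body (76 mm by 85 mm) begins 54 mm behind the grasp point. The pads swing forward as they close: fully open they stand 13 mm farther back than shut.
Start: joints at [50.919, 21.807, 74.336, -0, 83.858, -12.336], TCP at [0.248, 0.491, 0.231] pointing down, gripper open.
Joint ranges: [-178.18, 178.18], [-50.72, 133.34], [12.68, 142.11], [-81.47, 261.47], [9.98, 163.14], [-165.26, 165.26]. Speed limits (degrees/s): [136.94, 136.94, 180, 180, 180, 180].

INTERFACE

Orientations are given as a 3x3 rotation matrix whose columns are the frame's x, y, z axes.
In Python, from rig import observe, get_image, camera_info, env gives the robot as it stands.
- The arm moves only by the tool drive_tool, never from a script. Its arguments are lists of equal length, an entry for each row: "offset": the shift along the tool's x, y, z in units of 40 mm (1.0 is 40 mm), a list of three; "turn": the turn, a rotation vector about the tool's x, y, z in units of 6 degrees (1.0 is 6 degrees), a list of three; "hand": the opening, from 0 (shut) to 1 (fully open). A call has exactly 10 rows; each row shifts and turns the commanded pose from where the row before left it, along the tool's axes as they then stand; what a row does not reach is not made up. A row lasts 1/8 s, in which the tool goes at most 62.5 mm and 10.7 degrees, less where a joint would pass 70% of its speed; a pose out of reach is approached as far as the arm can. A call is refused whole if a number of a shift passes 1 or a number of a turn 1, either way. A call with a gripper value outside its range is refused whole. The fingers move at their own pace and stop on an object; "newtons" is the grip in N (left out, the last holds). Time passes only in rows, so rows that do not move let the fingers close, or fill a call up. It gives the time, the measured TCP pose, the force, the opening and the grip force at its end, in the units of the state.
- observe(): the state, without advancing time (a new reading comes with each control period).
- get_image(name): name is "scene" or "top" or "wrist"; returns the picture (400x640x3 uint8, blue, green, red); there is no depth.
- camera_info(name): a dict with "fx", "fy", "cx", "cy" (pixels), "world_to_cam" (4x4, takes a point from world to camera coordinates). Camera axes: x right, y down, z forward; pixel columns grow to the right and rows downward; lengths in m; the calibration is good to about 2 mm. A picture is of the moment at which its call begins: read the wrist's pose just before it. camera_info takes no time and is no camera call; for the wrist camera it gives the pose at the moment of the call.
- env.close_job(): hands the job in; it is judged then, once.
The state is a dict: "time_s": time; "q": joint angles; "qvel": joint speeds; "joint_efforts": joint torques, N m; "position": TCP position; "tool_rot": TCP orientation; "ft_force": force on the tool from outside, world axes, zero at the start; "wrist_torque": the same for the moment, N m; "grip_width": finger opening in m; "gripper_force": force on a finger pad.
Only numpy, scipy, OpenCV 4.12 (cv2) and the standard library are available. Lean on these libraries where they do the work, as an engineer would, in place of code of your own. Each camera call takes 0.05 s, during which the arm holds its last target. There are 200 camera calls.

TASK

Push the wide wooden carriage along the rails of the plywood jig until it stops against the steel bracket; it jams in its track when pushed off-centre, so push it on its centre line. Then take the steel taper pin out of its wooden block and drive it straight down through the bracket and the carriage's tongue, so that it pulls the two holes into line and its head sits on the bracket. Leave the pin and carriage there, and do not shift or knock over the other things on the bench.

Things in the scene. Friction and masses are not known exactly. Their poses are not given: they have to be found in the camera images.
- jig: Fixed plywood jig, base 420 x 150 x 18 mm, crosswise in front of the robot. Origin: centre of its underside; x = push direction (towards the bracket), z up. Two hardwood rails along its whole length, tops 46 mm up, leave a 44 mm open channel centred on y = 0. A steel bridge bracket spans them at x = 125 to 205 mm: legs at y = +-40 to +-55 mm, top plate 64 to 76 mm up, 110 mm wide.
- bracket_hole (a point): Mouth (centre, at the upper face, 76 mm above the bench) of the vertical 17 mm through hole in the bracket's top plate, at x = 165 mm, y = 0 of the jig. The plate is 12 mm thick; the jig's base lies 58 mm below this point.
- carriage: Loose wooden carriage (0.4 to 0.6 kg), origin at the middle of its cross board's underside, 46 mm above the bench; x = push direction. Board 220 mm wide (y), 96 mm long (x), 18 mm thick, resting on the rail tops; a pale form block 92 x 200 x 22 mm is fixed on it (top 86 mm above the bench). Below the board a runner only 44 mm long and 42 mm wide guides it in the channel.
- push_face (a point): Middle of the carriage's flat rear face (46 to 86 mm above the bench), on the centre line, 66 mm up, 48 mm behind the carriage's origin. Pushed forward near here it slides with 2 to 5 N; pushed more than 30 to 45 mm to either side it wedges fast. It starts 135 to 200 mm short of its stop: the board's front edge meets the bracket's legs with this point 29 mm past the jig's origin along x.
- tongue_hole (a point): Centre (upper face, 60 mm above the bench) of the 17 mm through hole in the carriage's metal tongue, 10 mm thick, 44 mm wide, which sticks out 60 mm ahead of the board and slips under the bracket plate with 4 mm to spare; 139 mm ahead of push_face. At the stop it lies 3 mm beyond the bracket hole; the driven pin draws it back into line (5 to 25 N downwards).
- pin: Loose steel taper pin, 100 mm long, 0.15 kg; origin at its tip, z along its axis towards the head. From the tip: 28 mm of taper from 4 to 15.8 mm diameter, 27 mm straight shank of 15.8 mm, then a 30 mm diameter head 45 mm tall.
- pin_head (a point): Centre of the pin's cylindrical grip head, which reaches 22.5 mm above and below this point. It starts upright in the wooden block with the head resting on the block's top (this point 84.5 mm above the bench).
- pin_shoulder (a point): Centre of the underside of the pin's head, 22.5 mm below pin_head and 55 mm above the tip: the face that comes to sit on the bracket.
- pin_tip (a point): Tip of the pin, on its axis, 55 mm below pin_shoulder.
- pin_block: Fixed wooden block 90 x 90 x 62 mm with a 19 mm hole, 56 mm deep, in the middle of its top, in which the pin is parked. It stands near the left or the right end of the jig. Origin at the centre of its underside.
- tin: Bystander: closed bare metal tin, 72 mm diameter, 100 mm tall, loose, standing where the pin block might be (the other end of the jig). Origin at the centre of its underside. Not to be moved.
- glue: Bystander: white glue bottle, 60 mm diameter, 170 mm tall, loose, beyond the right end of the jig. Origin at the centre of its underside.
- tape: Bystander: roll of tape, 100 mm diameter, 40 mm tall, loose, lying beyond the left end of the jig. Origin at the centre of its underside.
- hammer: Bystander: hammer lying at the far side of the bench.
- driver: Bystander: screwdriver lying between the robot and the jig, to the left.
- offcut: Bystander: wood offcut 40 x 110 x 25 mm lying between the robot and the jig, to the right.
- mug: Bystander: white mug, 80 mm diameter, 90 mm tall, standing near the robot to the right. Origin at the centre of its underside.

How it is judged:
By the outcome, as a careful person would: the job done as asked, in the order asked, and still so for the second after the job is handed in, with the robot touching nothing.
It also fails if it takes over 61 s, if anything falls off the work surface, if the arm or the gripper's body presses on something with over 40 N, if the wrist force passes 120 N, or if a joint passes its speed limit or range.

## Working session

There is one attempt and no reset: what is moved stays moved. The work goes in short steps, Python scripts to look and compute and a tool call to move; the robot and the scene stay as the last step left them, time stands still between calls to the robot, and variables do not carry over. Pictures are saved under pics/ and viewed, at most 10 in all, crops included, and the job is handed in when it is done.

Besides the shell and the picture viewer there is one more tool, called after "Request:" as name(argument=value, ...), one argument or row to a line, values as JSON. drive_tool: Moves the arm, as the interface text tells. Its arguments: {"type":"object","properties":{"offset":{"type":"array"},"turn":{"type":"array"},"hand":{"type":"array"},"newtons":{"type":"number"}},"required":["offset","turn","hand"]}

```bash
mkdir -p pics; cat > h.py <<'E'
import numpy as np, cv2
from rig import observe, get_image, camera_info, env
def ray(ci,u,v):
    T=np.linalg.inv(np.array(ci["world_to_cam"])); d=T[:3,:3]@np.array([(u-ci["cx"])/ci["fx"],(v-ci["cy"])/ci["fy"],1]); return T[:3,3],d/np.linalg.norm(d)
def onz(ci,u,v,z):
    o,d=ray(ci,u,v); return o+d*(z-o[2])/d[2]
def tri(r1,r2):
    (a,d),(b,e)=r1,r2; A=np.stack([d,-e],1); s=np.linalg.lstsq(A,b-a,rcond=None)[0]; p,q=a+d*s[0],b+e*s[1]; return (p+q)/2,np.linalg.norm(p-q)
def proj(ci,p):
    c=np.array(ci["world_to_cam"])@np.append(p,1); return ci["cx"]+ci["fx"]*c[0]/c[2],ci["cy"]+ci["fy"]*c[1]/c[2]
E
python3 - <<'E'
from h import *
np.set_printoptions(precision=4,suppress=True)
s=observe();print(s["time_s"],s["position"],s["tool_rot"],s["grip_width"],env.hold_point_z)
for n in("top","scene"):
    cv2.imwrite(f"pics/{n}0.png",get_image(n)); ci=camera_info(n); print(n,ci["fx"],np.linalg.inv(np.array(ci["world_to_cam"])))
E
```

```text
0.0 [0.2473 0.4909 0.2307] [[-0.893   0.45   -0.0009]
 [ 0.45    0.893  -0.0012]
 [ 0.0003 -0.0015 -1.    ]] 0.08573432316160372 0.0187
top 469.78911805498865 [[-0.0162 -0.9901  0.1394  0.3348]
 [-0.9998  0.0178  0.0105  0.0055]
 [-0.0129 -0.1392 -0.9902  1.4564]
 [ 0.      0.      0.      1.    ]]
scene 395.46049424385666 [[ 0.8091  0.4245 -0.4064  0.9995]
 [ 0.5873 -0.5584  0.5858 -0.6583]
 [ 0.0218 -0.7127 -0.7011  0.8954]
 [ 0.      0.      0.      1.    ]]
```

View pics/top0.png

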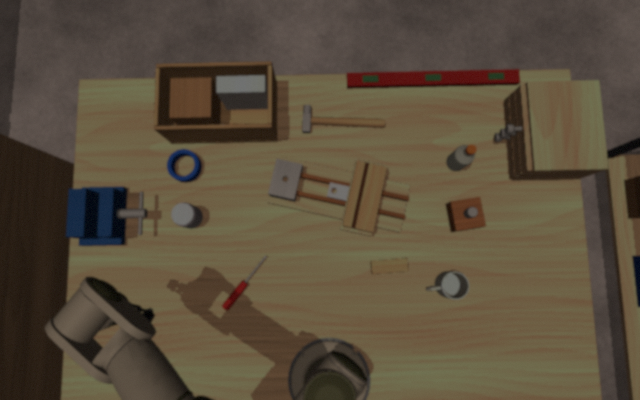

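View pics/scene0.png

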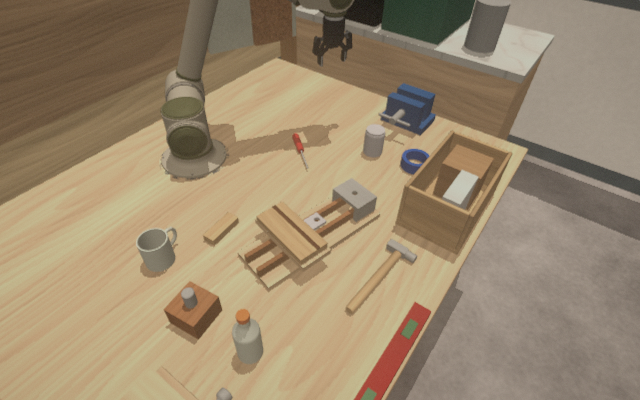

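The top view shows the bracket hole near (285,179), the tongue hole near (337,190), the carriage around (367,196) and the pin near (472,212). The scene view has them at (354,193), (318,219), (290,235) and (189,297). I'll enlarge these areas to get more exact pixels.

```bash
python3 - <<'E'
import cv2,numpy as np
t=cv2.imread("pics/top0.png");s=cv2.imread("pics/scene0.png")
a=cv2.resize(t[150:245,260:500],(800,317),interpolation=3)   # 3.333x
b=cv2.resize(s[175:345,150:390],(400,283),interpolation=3) #1.667
c=cv2.resize(s[175:245,290:390],(400,280),interpolation=3) #4x
a=cv2.convertScaleAbs(a,alpha=1.6)
o=np.zeros((600,800,3),np.uint8);o[:317]=a;o[317:,:400]=b;o[317:597,400:]=c
cv2.imwrite("pics/crop1.png",o)
E
```

```text
(no output)
```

View pics/crop1.png

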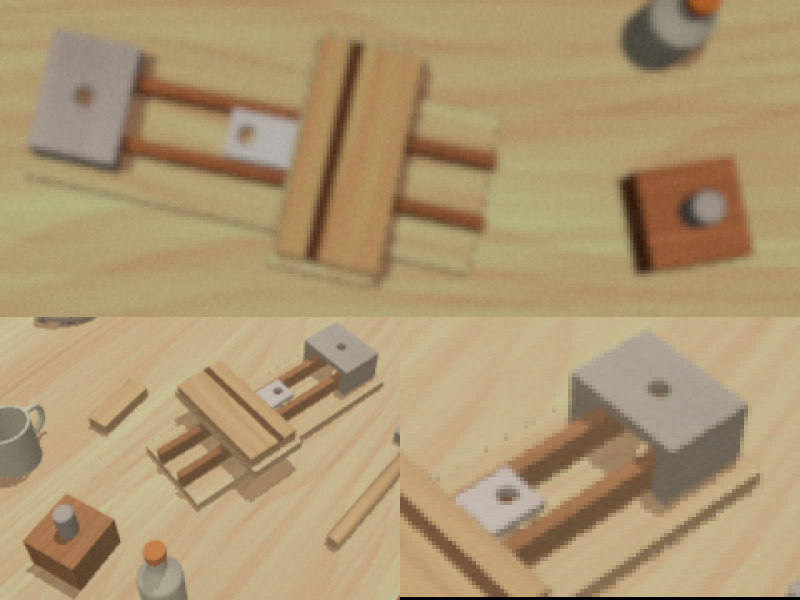

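Crop positions: the bracket hole is at top (285.2,178.8) and scene (354.5,192.7). The tongue hole is at top (333.8,189.9) and scene (317,219.2). The pin's head top is at top (472.4,212.1) and scene (189.6,289.6).

```bash
python3 - <<'E'
from h import *
np.set_printoptions(precision=4,suppress=True)
t=camera_info("top");s=camera_info("scene")
P={}
for n,a,b,z in(("brk",(285.2,178.8),(354.5,192.7),.076),("tong",(333.8,189.9),(317,219.2),.06),("pin",(472.4,212.1),(189.6,289.6),.107)):
    print(n,*tri(ray(t,*a),ray(s,*b)),onz(t,*a,z),onz(s,*b,z)); P[n]=(onz(t,*a,z)+onz(s,*b,z))/2
f=lambda u,v:(260+u/3.333,150+v/3.333)
print("rear corners",onz(t,*f(427,64),.086),onz(t,*f(381,278),.086))
r=(onz(t,*f(495,160),.046)+onz(t,*f(484,222),.046))/2
print("rail end mid",r)
for q in(P["tong"],r):
    d=(P["brk"]-q)[:2];print(np.linalg.norm(d),np.degrees(np.arctan2(d[1],d[0])))
d/=np.linalg.norm(d);print("push_face from tongue",P["tong"][:2]-.139*d,"stop",P["brk"][:2]-.136*d,d)
E
```

```text
brk [0.5957 0.1212 0.0754] 0.0017767021270455028 [0.5949 0.1206 0.076 ] [0.5966 0.1214 0.076 ]
tong [ 0.5616 -0.0238  0.0605] 0.0011715722272301417 [ 0.5612 -0.0242  0.06  ] [ 0.5617 -0.023   0.06  ]
pin [ 0.483  -0.4165  0.1118] 0.00626202109379141 [ 0.4816 -0.4206  0.107 ] [ 0.4821 -0.4128  0.107 ]
rear corners [ 0.6163 -0.186   0.086 ] [ 0.4265 -0.1389  0.086 ]
rail end mid [ 0.5063 -0.2438  0.046 ]
0.14862512537217584 76.67192508905116
0.3756437852004545 76.23496482392292
push_face from tongue [ 0.5284 -0.1586] stop [ 0.5634 -0.0111] [0.2379 0.9713]
```

```bash
cat >> h.py <<'E'
def plan(p,yaw,n,s=None):
    """n rows to bring the TCP to p with tool z down and tool x at yaw (deg); offsets in 40 mm, turns in 6 deg."""
    from scipy.spatial.transform import Rotation as R
    s=s or observe(); A=R.from_matrix(s["tool_rot"]); a=np.array(s["position"]); c,d=np.cos(np.radians(yaw)),np.sin(np.radians(yaw))
    B=R.from_matrix(np.array([[c,d,0],[d,-c,0],[0,0,-1]])); w=(A.inv()*B).as_rotvec()/n
    print("t",round(s["time_s"],2),"pos",np.round(a,4),"turn/row",np.round(np.degrees(w)/6,3))
    for i in range(n): print(np.round(((A*R.from_rotvec(w*i)).inv().apply((np.array(p)-a)/n))/.04,2).tolist())
E
python3 - <<'E'
from h import *
plan([.5176,-.2022,.2],76.4,20)
E
```

```text
t 0.1 pos [0.2474 0.4909 0.2308] turn/row [-0.001  0.     0.64 ]
[-0.69, -0.62, 0.04]
[-0.73, -0.57, 0.04]
[-0.77, -0.52, 0.04]
[-0.8, -0.47, 0.04]
[-0.83, -0.42, 0.04]
[-0.86, -0.36, 0.04]
[-0.88, -0.3, 0.04]
[-0.9, -0.24, 0.04]
[-0.91, -0.18, 0.04]
[-0.92, -0.12, 0.04]
[-0.93, -0.06, 0.04]
[-0.93, 0.01, 0.04]
[-0.93, 0.07, 0.04]
[-0.92, 0.13, 0.04]
[-0.91, 0.19, 0.04]
[-0.9, 0.25, 0.04]
[-0.88, 0.31, 0.04]
[-0.85, 0.37, 0.04]
[-0.83, 0.43, 0.04]
[-0.8, 0.48, 0.04]
```

Request:
drive_tool(
  offset=[
    [-0.7,-0.6,0],
    [-0.75,-0.55,0],
    [-0.75,-0.5,0],
    [-0.8,-0.45,0],
    [-0.85,-0.4,0],
    [-0.85,-0.35,0],
    [-0.9,-0.3,0],
    [-0.9,-0.25,0],
    [-0.9,-0.2,0],
    [-0.9,-0.1,0],
  ],
  turn=[
    [0,0,0.65],
    [0,0,0.65],
    [0,0,0.65],
    [0,0,0.65],
    [0,0,0.65],
    [0,0,0.65],
    [0,0,0.65],
    [0,0,0.65],
    [0,0,0.65],
    [0,0,0.65],
  ],
  hand=[0,0,0,0,0,0,0,0,0,0],
)

```text
time_s: 1.35
position: [0.3841, 0.1465, 0.2312]
tool_rot: [[-0.409, 0.913, -0.0], [0.913, 0.409, 0.0], [0.0, -0.0, -1.0]]
ft_force: [0.4, 0.1, 0.3]
grip_width: -0.0002
gripper_force: 0.0
```

Request:
drive_tool(
  offset=[
    [-0.9,-0.05,0],
    [-0.95,0,0],
    [-0.95,0.05,0],
    [-0.9,0.15,0],
    [-0.9,0.2,0],
    [-0.9,0.25,0],
    [-0.9,0.3,0],
    [-0.85,0.35,0],
    [-0.85,0.45,0],
    [-0.8,0.5,0],
  ],
  turn=[
    [0,0,0.65],
    [0,0,0.65],
    [0,0,0.65],
    [0,0,0.65],
    [0,0,0.65],
    [0,0,0.6],
    [0,0,0.6],
    [0,0,0.6],
    [0,0,0.6],
    [0,0,0.6],
  ],
  hand=[0,0,0,0,0,0,0,0,0,0],
)

```text
time_s: 2.6
position: [0.517, -0.2028, 0.231]
tool_rot: [[0.231, 0.973, -0.001], [0.973, -0.231, 0.0], [0.0, -0.001, -1.0]]
ft_force: [0.8, -0.2, 0.5]
grip_width: 0.0001
gripper_force: 0.0
```

```bash
python3 - <<'E'
from h import *
plan([.5176,-.2022,.062],76.4,5)
print(camera_info("wrist")["world_to_cam"])
cv2.imwrite("pics/w1.png",get_image("wrist"))
E
```

```text
t 2.6 pos [ 0.517  -0.2028  0.231 ] turn/row [-0.001 -0.001  0.008]
[0.0, 0.0, 0.84]
[0.0, 0.0, 0.84]
[0.0, 0.0, 0.84]
[0.0, 0.0, 0.84]
[0.0, 0.0, 0.84]
[[ 9.72853886e-01 -2.31420213e-01 -3.34188838e-05 -5.49542493e-01]
 [-2.20350641e-01 -9.26363270e-01  3.05445063e-01 -1.13271387e-01]
 [-7.07171195e-02 -2.97146052e-01 -9.52209700e-01  3.56978190e-01]
 [ 0.00000000e+00  0.00000000e+00  0.00000000e+00  1.00000000e+00]]
```

View pics/w1.png

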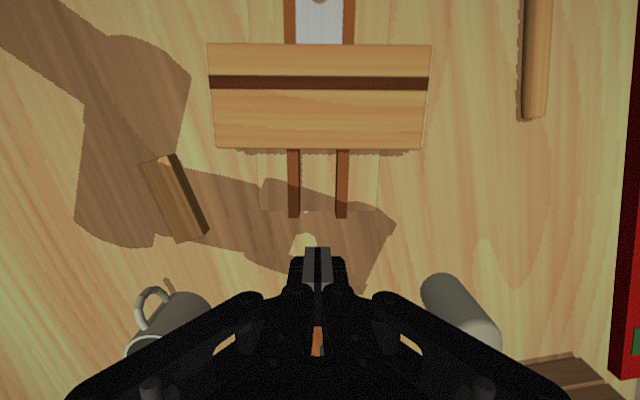

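The wrist view has the carriage's rear edge from (213,147) to (422,150). The fingers are at column 317, on its centre line, and the rails are upright in the picture. I'll go down behind it and push.

```bash
python3 - <<'E'
from h import *
c=camera_info("wrist");a,b=onz(c,213,147,.086),onz(c,422,150,.086);d=np.array([.2351,.972])
print(a,b,(a+b)/2); print(((np.array([.517,-.2028])-(a+b)[:2]/2)@d))
E
```

```text
[ 0.4302239  -0.13859486  0.086     ] [ 0.62733993 -0.18951178  0.086     ] [ 0.52878192 -0.16405332  0.086     ]
-0.040431699575640835
```

Request:
drive_tool(
  offset=[
    [0,0,0.85],
    [0,0,0.85],
    [0,0,0.85],
    [0,0,0.85],
    [0,0,0.8],
    [0,0,0],
    [0,0,0],
    [0,0,0],
    [0,0,0],
    [0,0,0],
  ],
  turn=[
    [0,0,0.04],
    [0,0,0],
    [0,0,0],
    [0,0,0],
    [0,0,0],
    [0,0,0],
    [0,0,0],
    [0,0,0],
    [0,0,0],
    [0,0,0],
  ],
  hand=[0,0,0,0,0,0,0,0,0,0],
)

```text
time_s: 3.9
position: [0.5169, -0.2017, 0.0638]
tool_rot: [[0.233, 0.972, 0.001], [0.972, -0.233, -0.0], [-0.0, 0.001, -1.0]]
ft_force: [0.4, 0.0, 0.2]
grip_width: 0.0002
gripper_force: 0.0
```

Request:
drive_tool(
  offset=[
    [0.5,0,0],
    [0.2,0,0],
    [0.2,0,0],
    [0.4,0,0],
    [0.5,0,0],
    [0.5,0,0],
    [0.5,0,0],
    [0.5,0,0],
    [0.4,0,0],
    [0.3,0,0],
  ],
  turn=[
    [0,0,0],
    [0,0,0],
    [0,0,0],
    [0,0,0],
    [0,0,0],
    [0,0,0],
    [0,0,0],
    [0,0,0],
    [0,0,0],
    [0,0,0],
  ],
  hand=[0,0,0,0,0,0,0,0,0,0],
)

```text
time_s: 5.15
position: [0.5543, -0.045, 0.0633]
tool_rot: [[0.233, 0.973, -0.0], [0.973, -0.233, -0.0], [-0.0, -0.0, -1.0]]
ft_force: [0.4, -3.4, 1.3]
grip_width: -0.0002
gripper_force: 1.7
```

```bash
python3 - <<'E'
from h import *
s=observe();print(s["position"],s["ft_force"])
a=get_image("wrist");b=get_image("scene")
cv2.imwrite("pics/p2.png",np.hstack([cv2.resize(a,(400,250)),cv2.resize(b[150:290,240:440],(357,250))]))
E
```

```text
[ 0.55425853 -0.04500906  0.06334574] [ 0.41259765 -3.38375039  1.28652132]
```

View pics/p2.png

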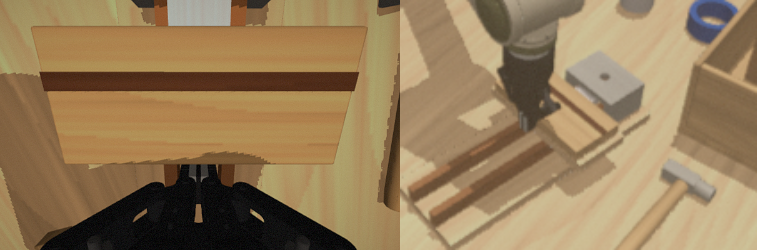

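The wrist view shows the carriage square and sliding at about 3.4 N, with roughly 24 mm left to the bracket. I'll finish slowly.

Request:
drive_tool(
  offset=[
    [0.1,0,0],
    [0.1,0,0],
    [0.1,0,0],
    [0.05,0,0],
    [0.05,0,0],
    [0.05,0,0],
    [0.05,0,0],
    [0.03,0,0],
    [0.03,0,0],
    [0.02,0,0],
  ],
  turn=[
    [0,0,0],
    [0,0,0],
    [0,0,0],
    [0,0,0],
    [0,0,0],
    [0,0,0],
    [0,0,0],
    [0,0,0],
    [0,0,0],
    [0,0,0],
  ],
  hand=[0,0,0,0,0,0,0,0,0,0],
)

```text
time_s: 6.5
position: [0.5595, -0.0234, 0.0633]
tool_rot: [[0.233, 0.972, -0.0], [0.972, -0.233, 0.0], [0.0, -0.0, -1.0]]
ft_force: [-0.3, -3.5, -1.8]
grip_width: -0.0001
gripper_force: 1.1
```

Request:
drive_tool(
  offset=[
    [0.02,0,0],
    [0.02,0,0],
    [0.02,0,0],
    [0.02,0,0],
    [0.02,0,0],
    [0.02,0,0],
    [0.02,0,0],
    [0.02,0,0],
    [0.02,0,0],
    [0.02,0,0],
  ],
  turn=[
    [0,0,0],
    [0,0,0],
    [0,0,0],
    [0,0,0],
    [0,0,0],
    [0,0,0],
    [0,0,0],
    [0,0,0],
    [0,0,0],
    [0,0,0],
  ],
  hand=[0,0,0,0,0,0,0,0,0,0],
)

```text
time_s: 7.75
position: [0.5595, -0.0221, 0.0638]
tool_rot: [[0.233, 0.972, -0.005], [0.972, -0.233, -0.011], [-0.012, -0.002, -1.0]]
ft_force: [-17.2, -39.7, 7.9]
grip_width: 0.0002
gripper_force: 21.8
```

The carriage is hard against the bracket (about 43 N, no further motion). I'll back off and work out where the glue bottle stands from the pin.

Request:
drive_tool(
  offset=[
    [-0.2,0,0],
    [-0.5,0,0],
    [-0.5,0,-0.3],
    [-0.3,0,-0.9],
    [-0.6,0,-0.9],
    [-0.9,0,-0.9],
    [-0.9,0,-0.5],
    [-0.9,0,0],
    [-0.9,0,0],
    [-0.9,0,0],
  ],
  turn=[
    [0,0,0],
    [0,0,0],
    [0,0,0],
    [0,0,0],
    [0,0,0],
    [0,0,0],
    [0,0,0],
    [0,0,0],
    [0,0,0],
    [0,0,0],
  ],
  hand=[0,0,0,0,0,0,0,0,0,0],
)

```text
time_s: 9.0
position: [0.499, -0.2742, 0.2043]
tool_rot: [[0.233, 0.972, 0.001], [0.972, -0.233, -0.0], [-0.0, 0.001, -1.0]]
ft_force: [-0.3, 0.3, 0.1]
grip_width: -0.0002
gripper_force: 0.0
```

```bash
python3 - <<'E'
from h import *
np.set_printoptions(precision=4,suppress=True)
c=camera_info("top");s=camera_info("scene")
print("glue cap",onz(c,471,150,.165),onz(s,243,316,.168))
plan([.482,-.30,.20],76.4,5)
cv2.imwrite("pics/w3.png",get_image("wrist"))
E
```

```text
glue cap [ 0.6505 -0.4091  0.165 ] [ 0.655  -0.4094  0.168 ]
t 9.0 pos [ 0.499  -0.2742  0.2043] turn/row [0.002 0.    0.003]
[-0.15, -0.05, 0.02]
[-0.15, -0.05, 0.02]
[-0.15, -0.05, 0.02]
[-0.15, -0.05, 0.02]
[-0.15, -0.05, 0.02]
```

View pics/w3.png

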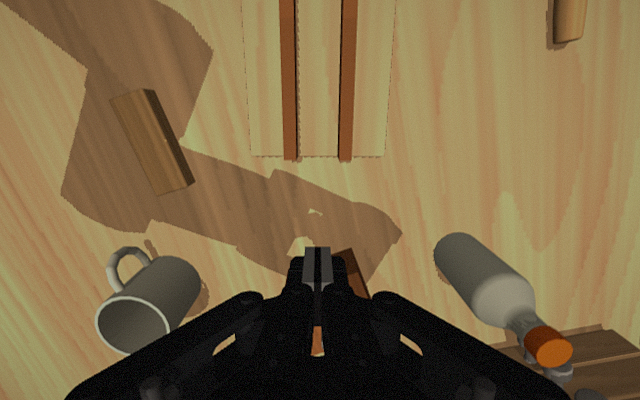

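The wrist view shows the glue bottle from about (470,260) to (550,345) and the mug at (150,300). Both are well clear of the pin (the bottle's axis is about 170 mm away). I'll move back past the pin, so the wrist camera can see it.

Request:
drive_tool(
  offset=[
    [-0.9,0,0],
    [-0.9,0,0],
    [-0.9,0,0],
    [-0.9,0,0],
    [-0.9,0,0],
    [-0.7,0.2,0],
    [0,0,0],
    [0,0,0],
    [0,0,0],
    [0,0,0],
  ],
  turn=[
    [0,0,0],
    [0,0,0],
    [0,0,0],
    [0,0,0],
    [0,0,0],
    [0,0,0],
    [0,0,0],
    [0,0,0],
    [0,0,0],
    [0,0,0],
  ],
  hand=[0,0,0,0,0,0,0.7,0.7,0.7,0.7],
)

```text
time_s: 10.3
position: [0.4593, -0.4759, 0.2037]
tool_rot: [[0.232, 0.973, 0.0], [0.973, -0.232, -0.0], [-0.0, 0.0, -1.0]]
ft_force: [-0.5, -0.6, 0.6]
grip_width: 0.06
gripper_force: 0.0
```

```bash
python3 - <<'E'
from h import *
import json
ci=camera_info("wrist");json.dump({k:np.array(v).tolist() for k,v in ci.items()},open("w4.json","w"))
im=get_image("wrist");cv2.imwrite("pics/w4.png",im)
p=[.482,-.4165,.107];print(proj(ci,p),observe()["position"])
E
```

```text
(np.float64(327.8658536295037), np.float64(131.68516417249376)) [ 0.45921101 -0.47602848  0.2036084 ]
```

View pics/w4.png

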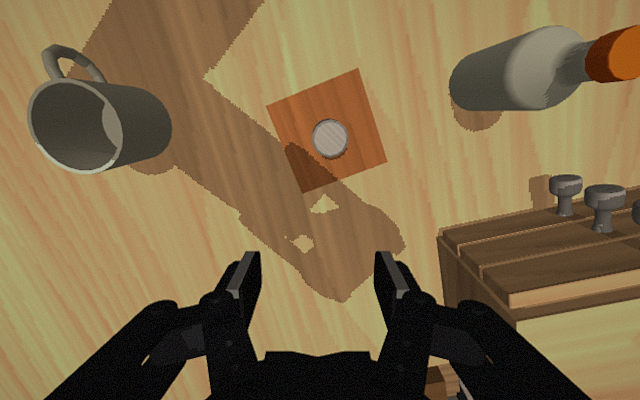

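The wrist view shows the pin head's top as a grey disc at about (330,139), centred in the block. A second view from a little closer will give its height.

Request:
drive_tool(
  offset=[
    [0.2,0,0],
    [0.3,0,0],
    [0.3,0,0],
    [0.2,0,0],
    [0,0,0],
    [0,0,0],
    [0,0,0],
    [0,0,0],
    [0,0,0],
    [0,0,0],
  ],
  turn=[
    [0,0,0],
    [0,0,0],
    [0,0,0],
    [0,0,0],
    [0,0,0],
    [0,0,0],
    [0,0,0],
    [0,0,0],
    [0,0,0],
    [0,0,0],
  ],
  hand=[0.7,0.7,0.7,0.7,0.7,0.7,0.7,0.7,0.7,0.7],
)

```text
time_s: 11.6
position: [0.4684, -0.4377, 0.2033]
tool_rot: [[0.233, 0.972, -0.0], [0.972, -0.233, 0.0], [0.0, -0.0, -1.0]]
ft_force: [0.1, 0.6, -1.0]
grip_width: 0.0595
gripper_force: 0.0
```

```bash
cat >> h.py <<'E'
def disc(im,u,v,r=45):
    """centre of the grey blob nearest (u,v)"""
    u0,v0=int(u-r),max(int(v-r),0); w=im[v0:v0+2*r,u0:u0+2*r]; h=cv2.cvtColor(w,cv2.COLOR_BGR2HSV)
    m=((h[...,1]<60)&(h[...,2]>60)).astype(np.uint8)*255; m=cv2.morphologyEx(m,cv2.MORPH_OPEN,np.ones((5,5)))
    cs=[c for c in cv2.findContours(m,0,2)[0] if cv2.contourArea(c)>300]
    c=min(cs,key=lambda c:np.hypot(*(np.array(cv2.minEnclosingCircle(c)[0])-[u-u0,v-v0]))); e=cv2.fitEllipse(c)
    return (e[0][0]+u0,e[0][1]+v0),e[1],cv2.contourArea(c)
E
python3 - <<'E'
from h import *
import json
np.set_printoptions(precision=4,suppress=True)
c1=json.load(open("w4.json"));c2=camera_info("wrist");im=get_image("wrist")
a=disc(cv2.imread("pics/w4.png"),330,139);q=onz(c1,*a[0],.107);g=proj(c2,q);b=disc(im,*g)
print(a,b,g);print(q,onz(c2,*b[0],.107),tri(ray(c1,*a[0]),ray(c2,*b[0])))
p=onz(c2,*b[0],.107);plan([p[0],p[1],.071],76.4,10)
E
```

```text
((329.5505676269531, 137.57213973999023), (34.64223861694336, 36.71628189086914), 983.0) ((329.23318099975586, 184.8703956604004), (33.26105880737305, 33.67906188964844), 856.0) (np.float64(329.02196882317986), np.float64(185.24626299762969))
[ 0.4823 -0.4213  0.107 ] [ 0.4825 -0.421   0.107 ] (array([ 0.4824, -0.4215,  0.105 ]), np.float64(0.00017520561317942442))
t 11.65 pos [ 0.4683 -0.4377  0.2033] turn/row [-0.     0.     0.002]
[0.05, 0.02, 0.33]
[0.05, 0.02, 0.33]
[0.05, 0.02, 0.33]
[0.05, 0.02, 0.33]
[0.05, 0.02, 0.33]
[0.05, 0.02, 0.33]
[0.05, 0.02, 0.33]
[0.05, 0.02, 0.33]
[0.05, 0.02, 0.33]
[0.05, 0.02, 0.33]
```

Request:
drive_tool(
  offset=[
    [0.25,0.1,0.1],
    [0.24,0.15,0.4],
    [0,0,0.6],
    [0,0,0.7],
    [0,0,0.7],
    [0,0,0.5],
    [0,0,0.3],
    [0,0,0],
    [0,0,0],
    [0,0,0],
  ],
  turn=[
    [0,0,0],
    [0,0,0],
    [0,0,0],
    [0,0,0],
    [0,0,0],
    [0,0,0],
    [0,0,0],
    [0,0,0],
    [0,0,0],
    [0,0,0],
  ],
  hand=[0.7,0.7,0.7,0.7,0.7,0.7,0.7,0.7,0.7,0.7],
)

```text
time_s: 12.9
position: [0.4829, -0.4211, 0.0721]
tool_rot: [[0.233, 0.972, 0.001], [0.972, -0.233, -0.001], [-0.001, 0.001, -1.0]]
ft_force: [-0.2, 0.1, 0.0]
grip_width: 0.0599
gripper_force: 0.0
```

Request:
drive_tool(
  offset=[
    [0,0,0],
    [0,0,0],
    [0,0,0],
    [0,0,0],
    [0,0,0],
    [0,0,0],
    [0,0,0],
    [0,0,0],
    [0,0,0],
    [0,0,0],
  ],
  turn=[
    [0,0,0],
    [0,0,0],
    [0,0,0],
    [0,0,0],
    [0,0,0],
    [0,0,0],
    [0,0,0],
    [0,0,0],
    [0,0,0],
    [0,0,0],
  ],
  hand=[0.2,0.2,0.2,0.2,0.2,0.2,0.2,0.2,0.2,0.2],
  newtons=60,
)

```text
time_s: 14.15
position: [0.4828, -0.4211, 0.0718]
tool_rot: [[0.233, 0.972, 0.001], [0.972, -0.233, -0.001], [-0.001, 0.001, -1.0]]
ft_force: [-0.2, 0.5, 5.7]
grip_width: 0.0285
gripper_force: 59.5
```

Request:
drive_tool(
  offset=[
    [0,0,-0.1],
    [0,0,-0.3],
    [0,0,-0.5],
    [0,0,-0.6],
    [0,0,-0.7],
    [0,0,-0.6],
    [0,0,-0.3],
    [0.2,0,-0.1],
    [0.5,0,0],
    [0.75,0,0],
  ],
  turn=[
    [0,0,0],
    [0,0,0],
    [0,0,0],
    [0,0,0],
    [0,0,0],
    [0,0,0],
    [0,0,0],
    [0,0,0],
    [0,0,0],
    [0,0,0],
  ],
  hand=[0.2,0.2,0.2,0.2,0.2,0.2,0.2,0.2,0.2,0.2],
  newtons=90,
)

```text
time_s: 15.4
position: [0.4961, -0.3628, 0.1982]
tool_rot: [[0.234, 0.972, -0.001], [0.972, -0.234, 0.002], [0.001, -0.002, -1.0]]
ft_force: [-1.2, 0.7, -0.5]
grip_width: 0.0278
gripper_force: 88.7
```

Request:
drive_tool(
  offset=[
    [0.8,-0.05,0],
    [0.8,-0.05,0],
    [0.8,-0.05,0],
    [0.8,-0.05,0],
    [0.8,-0.05,0],
    [0.8,-0.05,0],
    [0.8,-0.05,0],
    [0.8,-0.05,0],
    [0.8,0,0],
    [0.8,0,0],
  ],
  turn=[
    [0,0,0],
    [0,0,0],
    [0,0,0],
    [0,0,0],
    [0,0,0],
    [0,0,0],
    [0,0,0],
    [0,0,0],
    [0,0,0],
    [0,0,0],
  ],
  hand=[0.2,0.2,0.2,0.2,0.2,0.2,0.2,0.2,0.2,0.2],
)

```text
time_s: 16.65
position: [0.5545, -0.0472, 0.1985]
tool_rot: [[0.232, 0.973, -0.002], [0.973, -0.232, 0.001], [0.0, -0.002, -1.0]]
ft_force: [0.9, -0.2, -1.8]
grip_width: 0.0281
gripper_force: 88.7
```

Request:
drive_tool(
  offset=[
    [0.8,0,0],
    [0.7,0,0],
    [0.6,0,0],
    [0.3,0,0],
    [0.1,0,0],
    [0,0,0],
    [0,0,0],
    [0,0,0],
    [0,0,0],
    [0,0,0],
  ],
  turn=[
    [0,0,0],
    [0,0,0],
    [0,0,0],
    [0,0,0],
    [0,0,0],
    [0,0,0],
    [0,0,0],
    [0,0,0],
    [0,0,0],
    [0,0,0],
  ],
  hand=[0.2,0.2,0.2,0.2,0.2,0.2,0.2,0.2,0.2,0.2],
)

```text
time_s: 17.9
position: [0.5786, 0.0475, 0.1993]
tool_rot: [[0.233, 0.972, 0.0], [0.972, -0.233, -0.0], [-0.0, 0.0, -1.0]]
ft_force: [0.5, 0.4, -1.8]
grip_width: 0.0281
gripper_force: 88.7
```

```bash
python3 - <<'E'
from h import *
import json
ci=camera_info("wrist");json.dump({k:np.array(v).tolist() for k,v in ci.items()},open("w5.json","w"))
im=get_image("wrist");cv2.imwrite("pics/w5.png",im)
u,v=proj(ci,[.5958,.121,.076]);print(u,v,observe()["position"])
u,v=int(u),int(v);w=im[max(v-60,0):v+60,u-80:u+80]
cv2.imwrite("pics/w5c.png",np.hstack([cv2.resize(im,(400,250)),cv2.resize(w,(333,250),interpolation=2)]));print(w.shape)
E
```

```text
316.96997336511544 115.01127907903613 [0.57856379 0.04754849 0.19931352]
(120, 160, 3)
```

View pics/w5c.png

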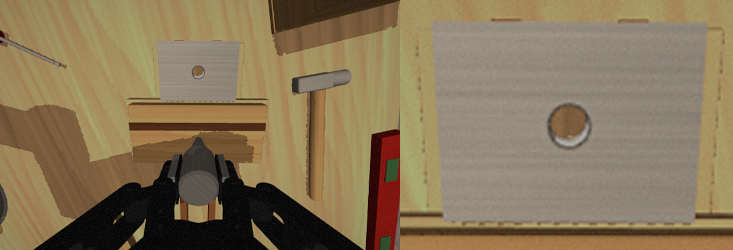

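The bracket hole shows up clearly at wrist pixel (317,115.5), with a crescent of bright tongue in it. The pin is held upright with its tip near (317,221). I'll fit the hole's outline and check the tip.

```bash
cat >> h.py <<'E'
def hole(im,u,v,r=22):
    u,v=int(u),int(v); w=cv2.resize(im[v-r:v+r,u-r:u+r],None,fx=4,fy=4,interpolation=2)
    ref=np.median(w[:16].reshape(-1,3),0); d=np.abs(cv2.GaussianBlur(w,(7,7),0).astype(float)-ref).max(2)
    m=cv2.morphologyEx((d>25).astype(np.uint8)*255,cv2.MORPH_CLOSE,np.ones((15,15))); c=max(cv2.findContours(m,0,2)[0],key=cv2.contourArea); e=cv2.fitEllipse(cv2.convexHull(c))
    return ((e[0][0]+.5)/4-.5+u-r,(e[0][1]+.5)/4-.5+v-r),(e[1][0]/4,e[1][1]/4)
E
python3 - <<'E'
from h import *
import json
np.set_printoptions(precision=4,suppress=True)
c=json.load(open("w5.json"));im=cv2.imread("pics/w5.png")
e=hole(im,317,115);print(e,"expected dia",c["fx"]*.017/(np.array(c["world_to_cam"])@[.5958,.121,.076,1])[2]);h=onz(c,*e[0],.076);print("hole",h)
s=observe();p=np.array(s["position"]);print("tip expected px",proj(c,p-[0,0,.065]))
print("head top px",proj(c,p+[0,0,.035]))
w=cv2.resize(im[190:350,240:400],None,fx=4,fy=4,interpolation=2)[:600];cv2.imwrite("pics/tip.png",cv2.convertScaleAbs(w,alpha=2.2))
E
```

```text
((316.7909297943115, 115.17738151550293), (21.420473098754883, 22.340787887573242)) expected dia 19.48215718823094
hole [0.5956 0.1209 0.076 ]
tip expected px (np.float64(317.5041752728345), np.float64(219.65181538869516))
head top px (np.float64(317.89398694834813), np.float64(300.8798164353298))
```

View pics/tip.png

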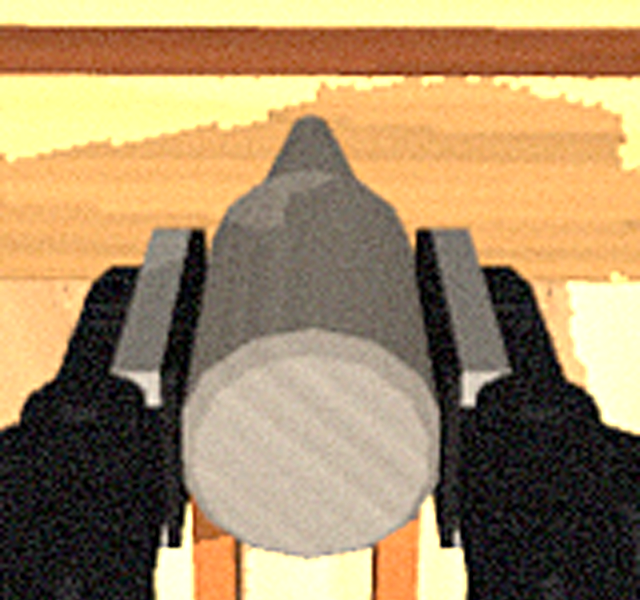

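The tip and head both project where expected, so the pin is upright and coaxial with the tool. The hole is at (0.5956, 0.1209). I'll move over it.

Request:
drive_tool(
  offset=[
    [0.3,0,0],
    [0.5,0,0],
    [0.5,0,0],
    [0.4,0,0],
    [0.18,0,0],
    [0,0,0.4],
    [0,0,0.5],
    [0,0,0.4],
    [0,0,0.1],
    [0,0,0],
  ],
  turn=[
    [0,0,0],
    [0,0,0],
    [0,0,0],
    [0,0,0],
    [0,0,0],
    [0,0,0],
    [0,0,0],
    [0,0,0],
    [0,0,0],
    [0,0,0],
  ],
  hand=[0.2,0.2,0.2,0.2,0.2,0.2,0.2,0.2,0.2,0.2],
)

```text
time_s: 19.2
position: [0.5963, 0.1207, 0.1436]
tool_rot: [[0.233, 0.972, 0.0], [0.972, -0.233, -0.0], [0.0, 0.0, -1.0]]
ft_force: [-0.3, 0.0, -1.5]
grip_width: 0.028
gripper_force: 88.8
```

```bash
python3 - <<'E'
from h import *
s=observe();print(s["position"],s["ft_force"]);plan([.5956,.1209,.128],76.4,1)
E
```

```text
[0.59630588 0.1207383  0.14361727] [-0.29659395  0.04045622 -1.47937939]
t 19.2 pos [0.5963 0.1207 0.1436] turn/row [ 0.003 -0.     0.018]
[-0.0, -0.02, 0.39]
```

Request:
drive_tool(
  offset=[
    [0,-0.02,0.05],
    [0,0,0.1],
    [0,0,0.1],
    [0,0,0.1],
    [0,0,0.1],
    [0,0,0.1],
    [0,0,0.1],
    [0,0,0.1],
    [0,0,0],
    [0,0,0],
  ],
  turn=[
    [0,0,0],
    [0,0,0],
    [0,0,0],
    [0,0,0],
    [0,0,0],
    [0,0,0],
    [0,0,0],
    [0,0,0],
    [0,0,0],
    [0,0,0],
  ],
  hand=[0.2,0.2,0.2,0.2,0.2,0.2,0.2,0.2,0.2,0.2],
)

```text
time_s: 20.45
position: [0.5953, 0.1211, 0.1133]
tool_rot: [[0.233, 0.972, 0.0], [0.972, -0.233, 0.0], [0.0, -0.0, -1.0]]
ft_force: [0.6, 1.5, -1.8]
grip_width: 0.0278
gripper_force: 88.7
```

Request:
drive_tool(
  offset=[
    [0,0,0.04],
    [0,0,0.04],
    [0,0,0.04],
    [0,0,0.04],
    [0,0,0.04],
    [0,0,0.04],
    [0,0,0.04],
    [0,0,0.04],
    [0,0,0.03],
    [0,0,0],
  ],
  turn=[
    [0,0,0],
    [0,0,0],
    [0,0,0],
    [0,0,0],
    [0,0,0],
    [0,0,0],
    [0,0,0],
    [0,0,0],
    [0,0,0],
    [0,0,0],
  ],
  hand=[0.2,0.2,0.2,0.2,0.2,0.2,0.2,0.2,0.2,0.2],
)

```text
time_s: 21.7
position: [0.5955, 0.121, 0.0992]
tool_rot: [[0.233, 0.972, 0.0], [0.972, -0.233, 0.0], [0.0, 0.0, -1.0]]
ft_force: [1.6, 4.7, 0.6]
grip_width: 0.028
gripper_force: 89.0
```

Request:
drive_tool(
  offset=[
    [0,0,0.04],
    [0,0,0.04],
    [0,0,0.04],
    [0,0,0.04],
    [0,0,0.04],
    [0,0,0.03],
    [0,0,0.03],
    [0,0,0.03],
    [0,0,0.02],
    [0,0,0],
  ],
  turn=[
    [0,0,0],
    [0,0,0],
    [0,0,0],
    [0,0,0],
    [0,0,0],
    [0,0,0],
    [0,0,0],
    [0,0,0],
    [0,0,0],
    [0,0,0],
  ],
  hand=[0.2,0.2,0.2,0.2,0.2,0.2,0.2,0.2,0.2,0.2],
)

```text
time_s: 22.95
position: [0.5955, 0.121, 0.0867]
tool_rot: [[0.233, 0.972, 0.0], [0.972, -0.233, 0.0], [0.0, 0.0, -1.0]]
ft_force: [1.3, 5.5, 0.7]
grip_width: 0.0281
gripper_force: 89.0
```

Request:
drive_tool(
  offset=[
    [0,0,0.02],
    [0,0,0.02],
    [0,0,0.02],
    [0,0,0.015],
    [0,0,0],
    [0,0,0],
    [0,0,0],
    [0,0,0],
    [0,0,0],
    [0,0,0],
  ],
  turn=[
    [0,0,0],
    [0,0,0],
    [0,0,0],
    [0,0,0],
    [0,0,0],
    [0,0,0],
    [0,0,0],
    [0,0,0],
    [0,0,0],
    [0,0,0],
  ],
  hand=[0.2,0.2,0.2,0.2,0.2,0.2,0.2,0.2,0.2,0.2],
)

```text
time_s: 24.2
position: [0.5956, 0.1211, 0.0859]
tool_rot: [[0.233, 0.972, 0.002], [0.972, -0.233, -0.0], [0.0, 0.002, -1.0]]
ft_force: [-3.2, 5.0, 16.7]
grip_width: 0.0281
gripper_force: 90.8
```

The arm stopped at 0.0859 m, the seated height, with 17 N up. I'll release and retreat upwards.

Request:
drive_tool(
  offset=[
    [0,0,-0.02],
    [0,0,0],
    [0,0,0],
    [0,0,0],
    [0,0,0],
    [0,0,-0.2],
    [0,0,-0.5],
    [0,0,-0.8],
    [0,0,-0.9],
    [0,0,-0.6],
  ],
  turn=[
    [0,0,0],
    [0,0,0],
    [0,0,0],
    [0,0,0],
    [0,0,0],
    [0,0,0],
    [0,0,0],
    [0,0,0],
    [0,0,0],
    [0,0,0],
  ],
  hand=[0.2,0.65,0.65,0.65,0.65,0.65,0.65,0.65,0.65,0.65],
)

```text
time_s: 25.45
position: [0.5956, 0.1209, 0.2072]
tool_rot: [[0.233, 0.972, 0.003], [0.972, -0.233, -0.0], [0.0, 0.002, -1.0]]
ft_force: [0.2, 0.2, -0.1]
grip_width: 0.0555
gripper_force: 0.0
```

Request:
drive_tool(
  offset=[
    [-0.5,0,0],
    [-0.9,0,0],
    [-0.8,0,0],
    [-0.4,0,0],
    [0,0,0],
    [0,0,0],
    [0,0,0],
    [0,0,0],
    [0,0,0],
    [0,0,0],
  ],
  turn=[
    [0,0,0],
    [0,0,0],
    [0,0,0],
    [0,0,0],
    [0,0,0],
    [0,0,0],
    [0,0,0],
    [0,0,0],
    [0,0,0],
    [0,0,0],
  ],
  hand=[0.65,0.65,0.65,0.65,0.65,0.65,0.65,0.65,0.65,0.65],
)

```text
time_s: 26.7
position: [0.5711, 0.0199, 0.2047]
tool_rot: [[0.233, 0.972, -0.0], [0.972, -0.233, -0.0], [-0.0, -0.0, -1.0]]
ft_force: [-0.9, 0.8, 0.2]
grip_width: 0.0555
gripper_force: 0.0
```

```bash
python3 - <<'E'
from h import *
np.set_printoptions(precision=4,suppress=True)
c=camera_info("wrist");a=get_image("wrist");b=get_image("scene");g=proj(c,[.5956,.1209,.121])
print(g)
try: e=disc(a,*g,30);print(e,onz(c,*e[0],.121))
except Exception as x: print(x)
cv2.imwrite("pics/fin.png",np.hstack([cv2.resize(a,(400,250)),cv2.resize(b[150:290,240:440],(357,250))]))
E
```

```text
(np.float64(317.9428568486306), np.float64(74.13717137584115))
OpenCV(4.12.0) /io/opencv/modules/imgproc/src/shapedescr.cpp:361: error: (-201:Incorrect size of input array) There should be at least 5 points to fit the ellipse in function 'fitEllipseNoDirect'
```

View pics/fin.png

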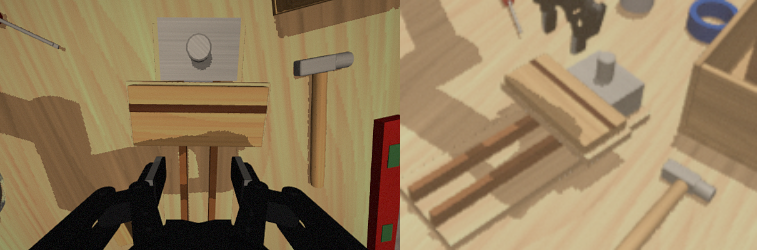

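The final view shows the pin's head standing upright on the bracket, its top at about (318,75) against (318,74) expected for a seated pin. The carriage is against the bracket and the gripper is clear, so I'll hand in.

```bash
python3 -c "
from rig import env
print(env.close_job())"
```

```text
the job is handed in; nothing more can be done
None
```

The job is handed in: I pushed the carriage against the bracket and drove the pin through until its head sat on the bracket, at about 27 s; the final pictures show both in place, and the arm met none of the other things, though I did not re-measure their positions.

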